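Draw out the specimen tray with the pull hook

ROBOT

A 6-joint arm with a two-finger parallel gripper is mounted at the origin on a cart in front of the work surface, level with it; the furniture and walls round the work are solid. World frame = base frame: x ahead of the robot, y to its left, z up, the work surface at z = 0. Lengths are in m, angles in rad, forces in N, time in s.
With the tool pointing down it reaches from about 0.35 to 0.85 m from the base axis. Payload 8.1 kg.
Tool frame: the origin (TCP) lies at the very end of the fingers, on their centre line; the grasp point (between the pads) lies arm.tcp_to_grasp behind it (arm.tcp_to_grasp is the distance from the TCP to the grasp point, in m); z points along the fingers, y is the line along which they close (so a half turn about z gives the same grasp; the last joint's range is limited). The gripper opens to 85 mm and grips with 20 to 120 N. Pads are 22 mm wide; open, the fingers measure 114 mm over their backs; the gripper's body (76 mm by 85 mm) begins 54 mm behind the grasp point. The pads swing forward as they close: fully open they stand 13 mm farther back than shut.
Start: joints at [-0.085, 0.13, 1.488, -0, 1.523, -0.085], TCP at [0.6, 0, 0.231] pointing down, gripper open.
Joint ranges: [-2.96, 2.96], [-0.89, 2.26], [0.02, 2.5], [-1.34, 4.48], [0, 2.73], [-2.66, 2.66]. Speed limits (rad/s): [2.39, 2.39, 2.79, 3.14, 3.14, 3.14].

INTERFACE

Orientations are given as a unit quaternion [x, y, z, w].
In Python, from cell import arm, read_camera gives the robot as it stands.
- The arm moves only by the shell command python3 -m crank 'ROWS' [OPENING] [FORCE]. ROWS is JSON, a list of rows, each a list of 2 entries, a list of its own where there are three numbers: the shift along the tool's x, y, z in units of 40 mm (1.0 is 40 mm), then the turn about the tool's z in units of 5 degrees (1.0 is 5 degrees). A call has 1 to 5 rows; each row shifts and turns the commanded pose from where the row before left it, along the tool's axes as they then stand; what a row does not reach is not made up. A row lasts 1/12 s, in which the tool goes at most 41.7 mm and 7.16 degrees, less where a joint would pass 70% of its speed; a pose out of reach is approached as far as the arm can. A call is refused whole if a number of a shift passes 1 or a number of a turn 1, either way. A call with a gripper value outside its range is refused whole. OPENING is the opening, from 0 (shut) to 1 (fully open), set as the call begins (- or left out, the last holds). The fingers move at their own pace and stop on an object; FORCE is the grip in N (left out, the last holds). Time passes only in rows, so rows that do not move let the fingers close. It gives the time, the measured TCP pose, the force, the opening and the grip force at its end, in the units of the state.
- arm.read_state(): the state, without advancing time (a new reading comes with each control period).
- read_camera(name): name is "scene" or "side" or "wrist"; returns a dict with "img" (400x640x3 uint8, red, green, blue), "range_z" (400x640 float32, m along the optical axis (not along the pixel's ray), 0 where there is no reading), "intrinsics" (3x3 intrinsics, pixels), "pose" (4x4, takes a point from camera to world coordinates). Camera axes: x right, y up, looking along -z (the intrinsics and any distortion apply to the point x, -y, -z); pixel columns grow to the right and rows downward; lengths in m; the calibration is good to about 2 mm. A picture is of the moment at which its call begins.
- arm.job_done(): hands the job in; it is judged then, once.
The state is a dict: "t": time; "joints": joint angles; "qd": joint speeds; "effort": joint torques, N m; "tcp_pos": TCP position; "tool_rot": TCP orientation; "force": force on the tool from outside, world axes, zero at the start; "torque": the same for the moment, N m; "grip_width": finger opening in m; "grip_force": force on a finger pad.
Only numpy, scipy, OpenCV 4.12 (cv2) and the standard library are available. Lean on these libraries where they do the work, as an engineer would, in place of code of your own. Each camera call takes 0.05 s, during which the arm holds its last target. There are 200 camera calls.

TASK

Pick up the pull hook, hook it into the finger hole of the little specimen cabinet's tray and draw the tray gently out until it presses against its buffer, without touching the cabinet or tray with the gripper and keeping the glass beaker inside upright. Leave the tray out against the buffer, and lay the hook down flat on the bench, clear of the cabinet and tray. Leave the dropper bottle and the porcelain dish standing where they are.

Things in the scene. Friction and masses are not known exactly. Their poses are not given: they have to be found in the camera images.
- unit: Specimen cabinet, a fixed grey case 120 mm high, 136 mm wide (its y), 187 mm deep, standing on the bench. Origin on the bench under the middle of its front; its x axis points into the cabinet, away from the robot, z up. Its white tray slides out along -x.
- finger_hole (a point): Centre of the round finger hole (29 mm across, axis along x) at the outer face of the white tray front, 63 mm above the bench; moves with the tray; axes as the cabinet's. The front is a board 6 mm thick, 132 mm wide, reaching from 12 to 114 mm above the bench, at x = 0 of the cabinet when shut. Behind it the tray is open-topped and empty for 15 mm behind the board.
- tray (a joint): How far the tray is drawn out, m: 0 shut (as it starts). It drags with about 3 N. A buffer hidden inside ends its travel somewhere between 77 and 103 mm out; where is set differently each time and cannot be seen.
- buffer (a joint): Compression of the hidden rubber buffer, m: 0 while the tray does not touch it, grows as the drawn-out tray presses on it, 0.006 at most. It adds 0.5 N per mm to the 3 N drag, then stops the tray hard. Pressed home, the drag keeps the released tray resting against it, a few mm compressed.
- pull_hook: Pull hook lying flat: wooden handle 100 mm long, 18 wide, 20 high, with a 6 mm thick steel shank; 0.09 kg. Origin under the handle's middle; x along the handle to the hook, z up. The shank (brass collar 12 mm thick to x = 56 mm) runs 10 mm above the underside to the bend at x = 104 mm, y = 0, where it turns square to +y; this level barb's rounded end reaches y = 15 mm.
- hook_bend (a point): Centre of the steel at the bend of the pull hook: 104 mm ahead of the handle's middle and 10 mm above its underside; axes as the pull hook's.
- glass_beaker: Small clear beaker, 51 mm across, 68 mm high, standing loose in the tray about 60 mm behind its front. Origin under its middle, z up.
- dropper: Amber dropper bottle, 39 mm across, 110 mm high, standing loose on the bench to the left (+y) of the cabinet. Origin under its middle.
- dish: White porcelain evaporating dish, 87 mm across, 30 mm high, loose on the bench to the right (-y) of the cabinet. Origin under its middle.
Things that resemble listed ones, but are neither listed nor needed, are in the scene too. Several things look just like the pull_hook: the one meant starts farthest to the robot's left.

How it is judged:
On the way, in this order (a step that is already met when the one before it is completed fails the run):
1. the held hook is drawing the tray: more than 20 mm out, pulled by the hook, the hook clear of the bench (value of joint tray above 0.02 m and contact force between pull_hook and unit above 0.5 N and height (world z) of pull_hook above 0.025 m and contact force between the fingers and pull_hook above 1 N), for 0.1 s.
2. the tray presses the buffer by more than 2 mm, drawn by the hook (value of joint buffer above 0.002 m and contact force between pull_hook and unit above 0.5 N), for 0.1 s.
At the end, for the whole second after the job is handed in: The tray is still out, at rest against the buffer (pressed by at least 0.5 mm); the beaker stands upright in it (within 0.2 rad); the hook lies at rest, flat (within 0.2 rad) on the bench or on a low slab on it (underside below 30 mm), touching neither cabinet nor tray (value of joint buffer above 0.0005 m and value of joint tray above 0.07 m and velocity of joint tray below 0.01 m/s and angle between each of glass_beaker, pull_hook's own z axis and vertical below 0.2 rad and z of glass_beaker in the frame of finger_hole above -0.05 m and height (world z) of pull_hook below 0.03 m and contact force between pull_hook and unit below 0.1 N and linear speed of pull_hook below 0.02 m/s).
It fails at once if the gripper or arm touches the cabinet or tray (more than 1 N) (contact force between any of the arm, the fingers and unit above 1 N).
It fails at once if the hook wrenches the tray or cabinet (more than 25 N) (contact force between pull_hook and unit above 25 N).
It fails at once if the beaker tips over (more than 0.5 rad) (angle between glass_beaker's own z axis and vertical above 0.5 rad).
It fails at once if the dropper bottle is moved more than 20 mm (distance of dropper from where it was at the start of the episode above 0.02 m).
It fails at once if the dish is moved more than 20 mm (distance of dish from where it was at the start of the episode above 0.02 m).
It also fails if it takes over 59 s, if anything falls off the work surface, if the arm or the gripper's body presses on something with over 40 N, if the wrist force passes 120 N, or if a joint passes its speed limit or range.

## Working session

There is one attempt and no reset: what is moved stays moved. The work goes in short steps, Python scripts to look and compute and a shell command to move; the robot and the scene stay as the last step left them, time stands still between calls to the robot, and variables do not carry over. Pictures are saved under pics/ and viewed, at most 10 in all, crops included, and the job is handed in when it is done.

```bash
ls; mkdir -p pics; python3 - <<'E'
from cell import arm, read_camera
import cv2,numpy as np
print(arm.read_state(), arm.tcp_to_grasp)
for n in("scene","side","wrist"):
    c=read_camera(n); cv2.imwrite(f"pics/{n}0.png",c["img"][:,:,::-1]); np.savez(f"pics/{n}0.npz",**c)
    print(n,c["intrinsics"].tolist(),c["pose"].round(3).tolist(),(c["range_z"]>0).mean(), [k for k in c])
E
```

```text
pics
{'t': 0.0, 'joints': array([-8.53749365e-02,  1.31171138e-01,  1.48928339e+00,  4.35816004e-05,
        1.52298088e+00, -8.54014011e-02]), 'qd': array([-1.48593360e-03, -1.62631953e-03,  3.36151473e-04, -1.18956128e-03,
        3.51759764e-06,  4.80229448e-04]), 'effort': array([-1.90700346e-03, -5.69404185e+01, -5.00557995e+01, -2.19391650e-04,
        1.44415747e-02,  7.24149572e-05]), 'tcp_pos': array([5.99456307e-01, 9.98496322e-05, 2.30236205e-01]), 'tool_rot': array([ 7.07097875e-01,  7.07115087e-01, -5.76929705e-04, -7.18725834e-04]), 'force': array([-0.94212558, -0.23044499,  0.27552519]), 'torque': array([0.00262119, 0.01303011, 0.00776133]), 'grip_force': 0.0, 'grip_width': 0.08552598469986668} 0.0187
scene [[474.77092744194704, 0.0, 312.0503157964419], [0.0, 474.77092744194704, 196.05105469778485], [0.0, 0.0, 1.0]] [[0.495, 0.648, -0.578, -0.004], [-0.868, 0.355, -0.346, -0.468], [-0.019, 0.674, 0.739, 0.81], [0.0, 0.0, 0.0, 1.0]] 0.995984375 ['img', 'range_z', 'intrinsics', 'pose']
side [[378.7668054475017, 0.0, 316.27117345871363], [0.0, 378.7668054475017, 201.7289955861058], [0.0, 0.0, 1.0]] [[0.951, 0.174, -0.256, 0.354], [-0.309, 0.469, -0.827, -0.798], [-0.024, 0.866, 0.5, 0.499], [0.0, 0.0, 0.0, 1.0]] 0.99573046875 ['img', 'range_z', 'intrinsics', 'pose']
wrist [[354.82979486610077, 0.0, 321.9562293289787], [0.0, 354.82979486610077, 193.12464732810665], [0.0, 0.0, 1.0]] [[1.0, 0.001, 0.002, 0.6], [-0.001, 0.966, 0.26, 0.066], [-0.001, -0.26, 0.966, 0.373], [0.0, 0.0, 0.0, 1.0]] 0.995921875 ['img', 'range_z', 'intrinsics', 'pose']
```

View pics/scene0.png

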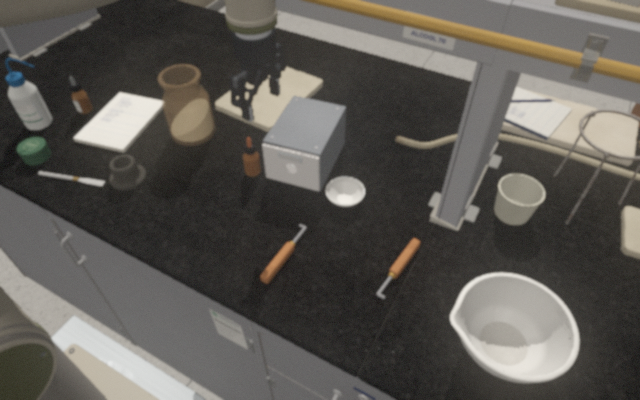

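View pics/side0.png

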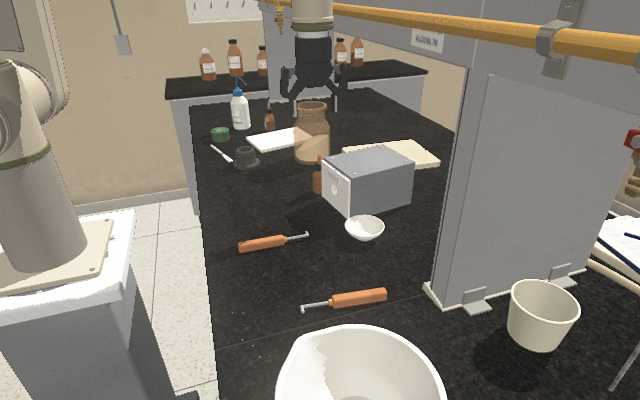

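```bash
cat > h.py <<'E'
import numpy as np,cv2
from cell import arm, read_camera
def cloud(c):
    z=c["range_z"];K=c["intrinsics"];v,u=np.mgrid[:z.shape[0],:z.shape[1]]
    P=np.stack([(u-K[0,2])/K[0,0]*z,-(v-K[1,2])/K[1,1]*z,-z],-1)
    return P@c["pose"][:3,:3].T+c["pose"][:3,3]
def ray(c,u,v,zp):
    K=c["intrinsics"];d=c["pose"][:3,:3]@np.array([(u-K[0,2])/K[0,0],-(v-K[1,2])/K[1,1],-1]);o=c["pose"][:3,3]
    return o+d*(zp-o[2])/d[2]
def orange(c):
    h=cv2.cvtColor(c["img"],cv2.COLOR_RGB2HSV)
    return ((h[...,0]<16)&(h[...,1]>120)&(h[...,2]>90)).astype(np.uint8)
E
python3 - <<'E'
from h import *
for n in("scene","side"):
    c=dict(np.load(f"pics/{n}0.npz"));P=cloud(c);m=orange(c)
    k,l,s,ce=cv2.connectedComponentsWithStats(m)
    for i in range(1,k):
        if s[i,4]<60: continue
        q=P[l==i]; 
        if np.median(q[:,2])>.06: continue
        print(n,ce[i].round(),s[i,4],"med",np.median(q,0).round(4), cv2.fitLine(ce[i:i+1].astype(np.float32),2,0,.01,.01).ravel()[:0])
        ys,xs=np.where(l==i);g=np.array([ray(c,u,v,.014) for u,v in zip(xs,ys)])[:,:2].astype(np.float32)
        print("  rect",cv2.minAreaRect(g),"line",cv2.fitLine(g,2,0,.01,.01).ravel())
    # cabinet: points above bench in region
    if n=="side":
        b=c["img"][60:,:]
    # non bench pts near hook and cabinet
    w=(P[...,0]>.3)&(P[...,0]<1.1)&(abs(P[...,1])<.35)&(P[...,2]>.112)&(P[...,2]<.128)
    k,l,s,ce=cv2.connectedComponentsWithStats(w.astype(np.uint8))
    for i in range(1,k):
        if s[i,4]>200: print(n,"top",ce[i].round(),s[i,4],cv2.minAreaRect(P[l==i][:,:2].astype(np.float32)),P[l==i][:,2].mean())
    cv2.imwrite(f"pics/{n}c.png",cv2.resize(c["img"][205:315,230:450] if n=="scene" else c["img"][130:330,220:420],None,fx=3.5,fy=3.5,interpolation=2)[:580,:790,::-1])
E
```

```text
scene [249. 162.] 138 med [0.6153 0.0712 0.0503] []
  rect ((0.6382034420967102, 0.08883412182331085), (0.06926766782999039, 0.029660377651453018), 35.228919982910156) line [0.81880987 0.5740648  0.64239824 0.09408389]
scene [405. 256.] 449 med [ 0.5639 -0.3422  0.0185] []
  rect ((0.5661270618438721, -0.34101030230522156), (0.022405413910746574, 0.10884048044681549), 83.0415267944336) line [ 0.9942514  -0.10707116  0.5664155  -0.34129333]
scene [277. 262.] 482 med [ 0.428  -0.1235  0.0186] []
  rect ((0.4316045045852661, -0.12074533849954605), (0.023999100551009178, 0.10748515278100967), 88.26206970214844) line [ 0.9999713  -0.00758162  0.4297648  -0.12096282]
scene top [186. 103.] 386 ((0.6636022329330444, 0.28328078985214233), (0.07102632522583008, 0.1096632108092308), 48.768333435058594) 0.12018703757583914
scene top [305. 127.] 3202 ((0.7223735451698303, -0.020612001419067383), (0.19090315699577332, 0.13684067130088806), 8.60771369934082) 0.11919395499433826
side [207.  75.] 97 med [0.446  1.7068 0.0191] []
  rect ((0.4621245563030243, 1.947396993637085), (0.6400361061096191, 0.
[... 568 characters left out ...]
7] []
  rect ((0.4352535605430603, -0.1231515035033226), (0.03943852335214615, 0.09992600232362747), 88.11365509033203) line [ 0.9997818  -0.02088986  0.43444762 -0.12347168]
side [359. 297.] 711 med [ 0.5667 -0.3477  0.0203] []
  rect ((0.5696516633033752, -0.34357112646102905), (0.03160031512379646, 0.1019504964351654), 83.08447265625) line [ 0.99486566 -0.10120464  0.568893   -0.3436567 ]
side top [311. 128.] 226 ((0.6720604300498962, 0.2712880074977875), (0.060017529875040054, 0.11291827261447906), 69.67635345458984) 0.11988762195131228
side top [367. 162.] 2063 ((0.7265535593032837, -0.02116461843252182), (0.18725186586380005, 0.13821767270565033), 8.979154586791992) 0.12163477235037869
```

View pics/scenec.png

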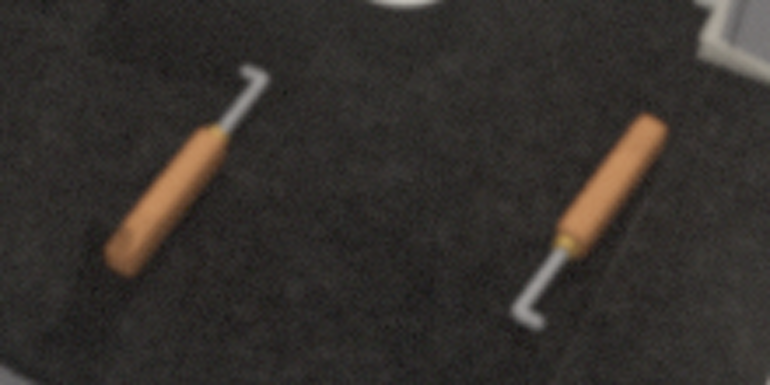

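View pics/sidec.png

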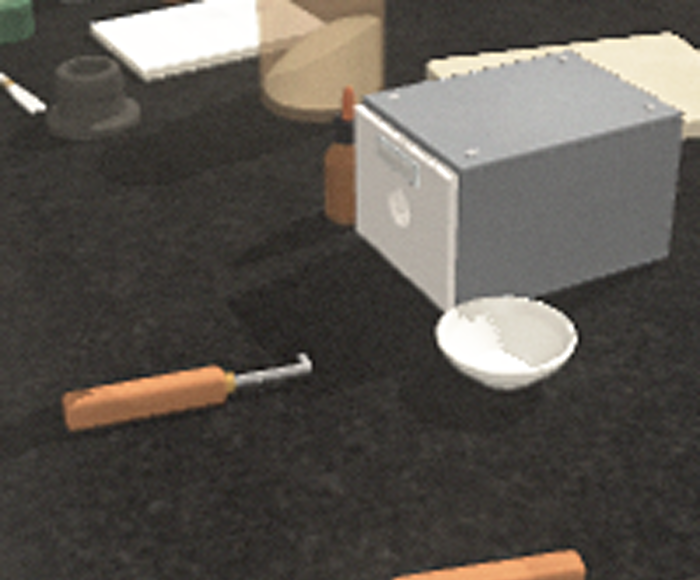

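The two lookalike hooks are in scene at (277,262), y = -0.12, and (405,256), y = -0.34. The first is farthest left, so it is the one meant: handle at about (0.43,-0.122), pointing +x, barb to +y (crop bend at scene (306,226)). The cabinet hole shows in side at about (334,189).

```bash
python3 - <<'E'
from h import *
C={n:dict(np.load(f"pics/{n}0.npz")) for n in("scene","side")}
print("bend",ray(C["scene"],305.7,226.4,.01),ray(C["side"],307.4,233.4,.01))
for n,c in C.items():
    P=cloud(c)
    # cabinet yaw and front from points
    a=np.radians(8.8);R=np.array([[np.cos(a),np.sin(a)],[-np.sin(a),np.cos(a)]])
    Q=P.copy();Q[...,:2]=(P[...,:2]-[.632,-.035])@R.T
    m=(abs(Q[...,0])<.012)&(abs(Q[...,1])<.062)&(Q[...,2]>.02)&(Q[...,2]<.108)
    q=P[m];print(n,"front n",len(q))
    if len(q)>100:
        x,y,vx,vy=None,None,None,None
        l=cv2.fitLine(q[:,:2].astype(np.float32),cv2.DIST_HUBER,0,.001,.001).ravel();print(l, "yaw",np.degrees(np.arctan2(-l[0]*np.sign(l[1]),abs(l[1]))), "resid Qx",np.median(Q[m][:,0]))
    t=(abs(Q[...,2]-.12)<.006)&(abs(Q[...,1])<.09)&(Q[...,0]>-.03)&(Q[...,0]<.22)
    qt=Q[t];print("top Q x",np.percentile(qt[:,0],[.5,99.5]),"y",np.percentile(qt[:,1],[.5,99.5]))
    d=(Q[...,0]>-.05)&(Q[...,0]<.1)&(Q[...,1]<-.072)&(Q[...,1]>-.2)&(Q[...,2]>.01)&(Q[...,2]<.05)
    print("dish",P[d].min(0),P[d].max(0))
    # hole: deeper pts on the face
    ho=(abs(Q[...,1])<.03)&(Q[...,0]>.006)&(Q[...,0]<.05)&(abs(Q[...,2]-.063)<.03);v,u=np.where(ho)
    if len(u):
        print("hole px",u.mean(),v.mean(),len(u))
    # ray to face plane Qx=0 for hole px guess
    K=c["intrinsics"];o=c["pose"][:3,3]
    for uv in [(334,189)] if n=="side" else [(291,166)]:
        d=c["pose"][:3,:3]@np.array([(uv[0]-K[0,2])/K[0,0],-(uv[1]-K[1,2])/K[1,1],-1])
        nn=np.array([np.cos(a),np.sin(a),0]);s=nn@(np.array([.632,-.035,0])-o)/(nn@d);X=o+s*d;print("hole",X,R@(X[:2]-[.632,-.035]))
E
```

```text
bend [ 0.53885441 -0.12503647  0.01      ] [ 0.54108333 -0.11733918  0.01      ]
scene front n 1338
[ 0.15332451 -0.98817587  0.6312904  -0.03657547] yaw 8.819635 resid Qx -0.0008545261833816196
top Q x [-0.00098767  0.18410721] y [-0.06737072  0.06744644]
dish [ 0.61361966 -0.20323208  0.01002338] [ 0.70128588 -0.11624474  0.03314903]
hole px 295.6818181818182 156.36363636363637 22
hole [ 0.6319495  -0.03467381  0.07000291] [-2.91921853e-17  3.30073808e-04]
side front n 756
[ 0.15170185 -0.9884263   0.63611794 -0.03915694] yaw 8.725564 resid Qx 0.0033964113120342914
top Q x [0.00270415 0.18797361] y [-0.0690318   0.06611761]
dish [ 0.61848787 -0.2028877   0.01002021] [ 0.70478862 -0.11570942  0.03498279]
hole px 338.35714285714283 184.92857142857142 14
hole [ 0.63304153 -0.04172789  0.06859832] [-6.17415804e-17 -6.80802699e-03]
```

```bash
python3 -m crank '[[[-0.6,-0.8,0],0],[[-0.6,-0.8,0],0],[[-0.6,-0.8,0],0],[[-0.6,-0.8,0],0],[[-0.6,-0.8,0],0]]' 1 40
python3 -m crank '[[[-0.05,-0.36,0],0],[[0,0,0.2],1],[[0,0,0.2],1],[[0,0,0.2],1],[[0,0,0.2],1]]'
python3 -m crank '[[[0,0,0.2],1],[[0,0,0.2],1],[[0,0,0.2],1],[[0,0,0.2],1],[[0,0,0.2],1]]'
python3 -m crank '[[[0,0,0.2],1],[[0,0,0.2],1],[[0,0,0.2],1],[[0,0,0.2],1],[[0,0,0.2],1]]'
python3 -m crank '[[[0,0,0.2],1],[[0,0,0.2],1],[[0,0,0.2],1],[[0,0,0.2],1],[[0,0,0],0]]'
python3 - <<'E'
from h import *
from scipy.spatial.transform import Rotation as Ro
s=arm.read_state();print(s["tcp_pos"],Ro.from_quat(s["tool_rot"]).as_matrix().round(3).tolist())
c=read_camera("wrist");cv2.imwrite("pics/w1.png",c["img"][:,:,::-1]);np.savez("pics/w1.npz",**c)
m=orange(c);k,l,st,ce=cv2.connectedComponentsWithStats(m)
for i in range(1,k):
    if st[i,4]<300: continue
    ys,xs=np.where(l==i);g=np.array([ray(c,u,v,.018) for u,v in zip(xs,ys)])[:,:2].astype(np.float32)
    print(st[i],cv2.minAreaRect(g),cv2.fitLine(g,2,0,.01,.01).ravel())
E
```

```text
t: 0.57
tcp_pos: [0.4383, -0.1205, 0.2307]
tool_rot: [0.707, 0.707, -0.0, -0.0]
force: [0.7, -2.1, 1.0]
grip_width: 0.0853
grip_force: 0.0
t: 0.98
tcp_pos: [0.4253, -0.1221, 0.1989]
tool_rot: [0.821, 0.572, 0.0, 0.0]
force: [-0.0, 0.5, 0.2]
grip_width: 0.0856
grip_force: 0.0
t: 1.4
tcp_pos: [0.4254, -0.1219, 0.1587]
tool_rot: [0.925, 0.381, -0.0, -0.0]
force: [-0.5, -0.3, 0.5]
grip_width: 0.0856
grip_force: 0.0
t: 1.82
tcp_pos: [0.4254, -0.1219, 0.1187]
tool_rot: [0.985, 0.172, -0.0, -0.0]
force: [-0.0, 0.5, 0.9]
grip_width: 0.0857
grip_force: 0.0
t: 2.23
tcp_pos: [0.4242, -0.1214, 0.0854]
tool_rot: [1.0, -0.002, -0.001, -0.001]
force: [-0.6, 0.5, -0.2]
grip_width: 0.0854
grip_force: 0.0
[ 0.42423646 -0.12142198  0.08541781] [[1.0, -0.004, -0.003], [-0.004, -1.0, 0.001], [-0.003, -0.001, -1.0]]
```

View pics/w1.png

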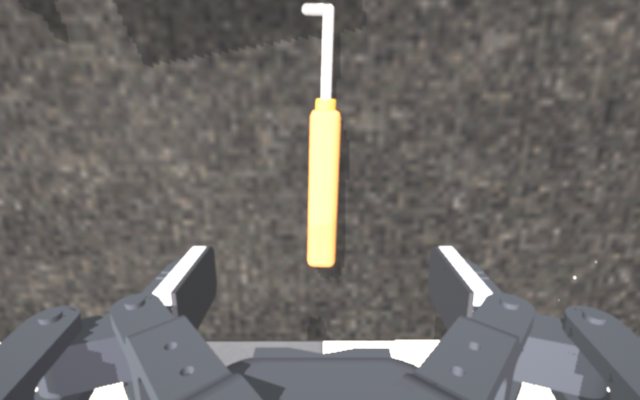

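The wrist view shows the hook handle from (325,108) to (321,266), bend at (327,10), centred between the open fingers.

```bash
python3 - <<'E'
from h import *
c=dict(np.load("pics/w1.npz"));s=arm.read_state()
A=ray(c,325,108,.018);B=ray(c,321,264,.018);D=ray(c,327,10,.012)
print("front",A,"back",B,"bend",D,"mid",(A+B)/2,"yaw deg",np.degrees(np.arctan2((D-B)[1],(D-B)[0])))
E
```

```text
front [ 0.48430134 -0.12340463  0.018     ] back [ 0.38607401 -0.12054062  0.018     ] bend [ 0.5367534  -0.12470063  0.012     ] mid [ 0.43518768 -0.12197263  0.018     ] yaw deg -1.5814399970333688
```

```bash
python3 -m crank '[[[0,0,0.4],0.25],[[0,0,0.4],0],[[0,0,0.4],0],[[0,0,0.4],0],[[0,0,0.3],0]]' 0.6
python3 -m crank '[[[0,0,0.12],0],[[0,0,0],0],[[0,0,0],0],[[0,0,0],0],[[0,0,0],0]]' 0 40
python3 -m crank '[[[0,0,0],0],[[0,0,0],0],[[0,0,0],0],[[0,0,0],0],[[0,0,0],0]]'
```

```text
t: 2.7
tcp_pos: [0.4255, -0.1219, 0.0107]
tool_rot: [1.0, -0.009, -0.0, -0.0]
force: [-0.5, 0.9, -0.6]
grip_width: 0.0511
grip_force: 0.0
t: 3.12
tcp_pos: [0.4264, -0.1223, 0.0075]
tool_rot: [1.0, -0.011, 0.001, 0.0]
force: [-0.4, 0.4, -1.0]
grip_width: 0.0167
grip_force: 41.3
t: 3.53
tcp_pos: [0.426, -0.1221, 0.007]
tool_rot: [1.0, -0.011, 0.0, 0.0]
force: [-1.4, 0.4, 6.2]
grip_width: 0.0168
grip_force: 42.2
```

```bash
python3 -m crank '[[[0,0,-0.3],0],[[0,0,-0.4],0],[[0,0,-0.4],0],[[0,0,-0.23],0],[[0,0,0],-1]]'
python3 -m crank '[[[0,0,0],-1],[[0.2,-0.2,0],0],[[0.4,-0.3,0],0],[[0.5,-0.3,0],0],[[0.4,-0.2,0],0]]'
python3 -m crank '[[[0.3,-0.2,0],0],[[0.1,0,0],0],[[0,0,0],0],[[0,0,0],0],[[0,0,0],0]]'
python3 - <<'E'
from h import *
for n in("wrist","scene","side"):
    c=read_camera(n);np.savez(f"pics/{n}2.npz",**c);cv2.imwrite(f"pics/{n}2.png",c["img"][:,:,::-1])
s=arm.read_state();print(s["tcp_pos"],s["tool_rot"],s["force"])
a=cv2.imread("pics/side2.png")[100:260,260:420];b=cv2.imread("pics/scene2.png")[60:220,220:380]
cv2.imwrite("pics/m2.png",np.hstack([cv2.resize(x,(400,400),interpolation=2) for x in(a,b)]))
E
```

```text
t: 3.95
tcp_pos: [0.4272, -0.1226, 0.0619]
tool_rot: [0.999, 0.032, 0.002, 0.001]
force: [1.4, -0.9, -0.8]
grip_width: 0.0169
grip_force: 41.4
t: 4.37
tcp_pos: [0.4797, -0.0717, 0.0593]
tool_rot: [0.997, 0.075, 0.0, -0.0]
force: [0.1, -0.2, -2.0]
grip_width: 0.0168
grip_force: 41.4
t: 4.78
tcp_pos: [0.4926, -0.0632, 0.0592]
tool_rot: [0.997, 0.076, -0.001, -0.0]
force: [0.2, 0.2, -1.0]
grip_width: 0.0166
grip_force: 41.4
[ 0.49293342 -0.06340664  0.05961093] [ 9.97129086e-01  7.57203532e-02 -1.20081871e-04  1.20043150e-05] [-0.50497478 -0.79896177 -1.16041833]
```

View pics/m2.png

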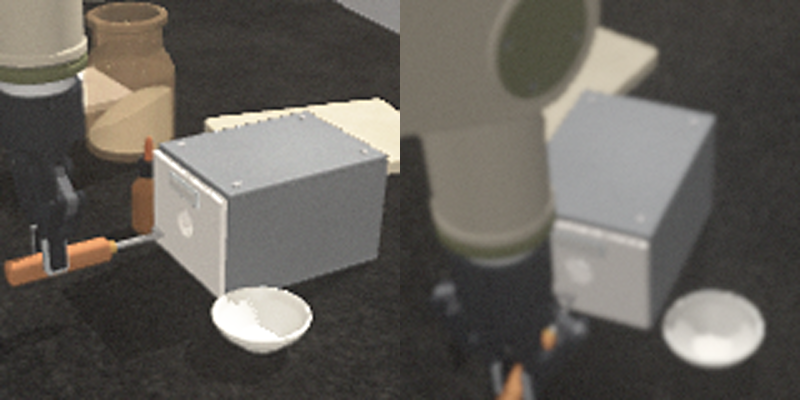

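View pics/wrist2.png

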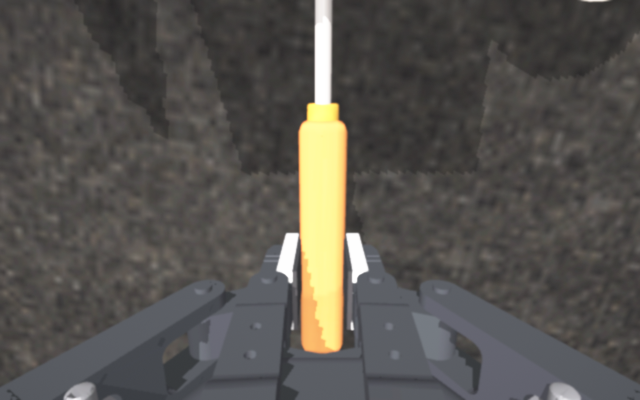

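The montage shows the barb just short of and below-left of the hole (side: bend (323,194), hole (334,189); scene: bend (290,183), hole (291,167)). The wrist view shows the handle square in the grip.

```bash
cat >> h.py <<'E'
def tri(c1,p1,c2,p2):
    L=[]
    for c,p in((c1,p1),(c2,p2)):
        K=c["intrinsics"];d=c["pose"][:3,:3]@np.array([(p[0]-K[0,2])/K[0,0],-(p[1]-K[1,2])/K[1,1],-1]);L.append((c["pose"][:3,3],d/np.linalg.norm(d)))
    M=sum(np.eye(3)-np.outer(d,d) for o,d in L);b=sum((np.eye(3)-np.outer(d,d))@o for o,d in L);X=np.linalg.solve(M,b)
    return X,[np.linalg.norm(np.cross(X-o,d)) for o,d in L]
E
python3 - <<'E'
from h import *
C={n:dict(np.load(f"pics/{n}2.npz")) for n in("scene","side","wrist")}
t=tri(C["scene"],(290,183),C["side"],(323,194));h=tri(C["scene"],(291.3,167.2),C["side"],(334.4,188.8))
print("bend",t,"hole",h);a=np.radians(8.8);R=np.array([[np.cos(a),np.sin(a),0],[-np.sin(a),np.cos(a),0],[0,0,1]]);print("bend-hole cab",R@(t[0]-h[0]))
c=C["wrist"];P=cloud(c)
for v in(5,30,60,90,112,130,160,200,240,280,320): print(v,[P[v,u].round(4).tolist() for u in (323,)], (R@(P[v,323]-[.633,-.0355,0])).round(4))
# white face blob in side: bright region on grey-> hole centroid
for n,b in (("side",(322,178,346,200)),("scene",(280,158,302,176))):
    g=cv2.cvtColor(C[n]["img"],cv2.COLOR_RGB2GRAY)[b[1]:b[3],b[0]:b[2]]
    print(n);print(g[::2,::2])
E
```

```text
bend (array([ 0.59718565, -0.05432927,  0.06374028]), [np.float64(0.005144701742960159), np.float64(0.005144701742960084)]) hole (array([ 0.63671387, -0.03244461,  0.0627732 ]), [np.float64(0.0011898792941535889), np.float64(0.001189879294153593)])
bend-hole cab [-0.04241095 -0.01557979  0.00096708]
5 [[0.589, -0.049, 0.0641]] [-0.0455 -0.0066  0.0641]
30 [[0.5809, -0.0502, 0.0648]] [-0.0537 -0.0066  0.0648]
60 [[0.5709, -0.0517, 0.0658]] [-0.0638 -0.0066  0.0658]
90 [[0.5607, -0.0533, 0.0658]] [-0.0742 -0.0065  0.0658]
112 [[0.5529, -0.0545, 0.0665]] [-0.0821 -0.0065  0.0665]
130 [[0.5468, -0.0554, 0.0714]] [-0.0882 -0.0065  0.0714]
160 [[0.536, -0.0571, 0.072]] [-0.0991 -0.0065  0.072 ]
200 [[0.5206, -0.0594, 0.0713]] [-0.1147 -0.0064  0.0713]
240 [[0.5045, -0.0619, 0.0717]] [-0.131  -0.0064  0.0717]
280 [[0.4874, -0.0645, 0.0718]] [-0.1483 -0.0064  0.0718]
320 [[0.4693, -0.0672, 0.0723]] [-0.1666 -0.0063  0.0723]
side
[[177 175 174 175 174 155 161 158 162 173 174 213]
 [179 176 177 172 177 177 172 162 168 176 173 173]
 [181 176 173 176 175 177 175 167 172 172 177 176]
 [181 176 175 177 175 179 194 176 175 175 175 179]
 [179 173 174 175 177 202 201 176 175 176 177 178]
 [179 176 176 175 179 212 200 191 175 177 175 179]
 [165 179 174 173 175 213 191 210 175 178 176 175]
 [148 160 174 175 179 192 217 219 175 171 174 177]
 [143 141 179 175 173 175 198 186 176 179 176 174]
 [118 181 177 175 175 176 175 177 172 178 174 175]
 [ 57 101 178 176 174 175 175 178 173 178 175 177]]
scene
[[109 149 146 148 147 149 151 150 149 151 150]
 [104 151 154 154 153 152 149 147 148 147 144]
 [ 97 152 159 157 162 160 158 155 152 151 145]
 [ 89 148 159 169 177 178 181 165 160 157 157]
 [ 86 148 158 172 182 181 186 183 164 158 158]
 [ 80 144 157 164 178 184 182 180 167 157 157]
 [ 74 139 157 159 170 180 184 181 173 159 158]
 [ 75 139 158 158 164 174 178 176 166 158 157]
 [ 78 148 156 156 157 158 162 160 159 159 158]]
```

```bash
python3 -m crank '[[[0.1,-0.025,0],0],[[0.1,0,0],0],[[0.1,0,0],0],[[0.1,0,0],0],[[0.1,0,0],0]]'
python3 -m crank '[[[0.07,0,0],0],[[0.07,0,0],0],[[0.07,0,0],0],[[0.07,0,0],0],[[0.07,0,0],0]]'
python3 -m crank '[[[0.03,0,0],0],[[0.03,0,0],0],[[0.03,0,0],0],[[0,0,0],0],[[0,0,0],0]]'
python3 - <<'E'
from h import *
C={n:read_camera(n) for n in("wrist","scene","side")}
for n,c in C.items(): np.savez(f"pics/{n}3.npz",**c)
a=C["side"]["img"][150:230,280:360];b=C["scene"]["img"][130:210,250:330]
cv2.imwrite("pics/m3.png",np.hstack([cv2.resize(x,(400,400),interpolation=2) for x in(a,b)])[...,::-1])
E
```

```text
t: 5.35
tcp_pos: [0.5136, -0.0589, 0.0598]
tool_rot: [0.997, 0.076, 0.0, 0.0]
force: [-1.1, 0.1, -0.7]
grip_width: 0.0168
grip_force: 41.4
t: 5.77
tcp_pos: [0.5271, -0.0568, 0.0596]
tool_rot: [0.997, 0.076, -0.0, -0.0]
force: [0.3, -0.0, -1.2]
grip_width: 0.0166
grip_force: 41.4
t: 6.18
tcp_pos: [0.5304, -0.0563, 0.0597]
tool_rot: [0.997, 0.076, -0.0, -0.0]
force: [-0.3, -0.4, -1.2]
grip_width: 0.017
grip_force: 41.4
```

View pics/m3.png

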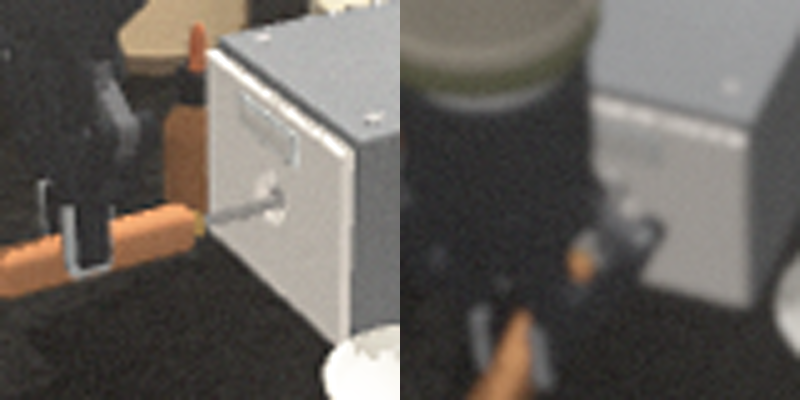

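The side crop shows the shank entering the hole, with the tip at crop (280,200) inside its right half and no contact force. I'll go deeper, then shift sideways.

```bash
python3 -m crank '[[[0.05,0,0],0],[[0.05,0,0],0],[[0.05,0,0],0],[[0.05,0,0],0],[[0,0,0],0]]'
python3 -m crank '[[[0.02,0,0],0],[[0,-0.06,0],0],[[0,-0.06,0],0],[[0,-0.06,0],0],[[0,0,0],0]]'
python3 -m crank '[[[0,0,0],0],[[0,-0.06,0],0],[[0,-0.06,0],0],[[0,-0.03,0],0],[[0,0,0],0]]'
```

```text
t: 6.75
tcp_pos: [0.5388, -0.055, 0.0598]
tool_rot: [0.997, 0.076, 0.0, 0.0]
force: [0.7, -0.4, -1.9]
grip_width: 0.0168
grip_force: 41.4
t: 7.17
tcp_pos: [0.5378, -0.0472, 0.0596]
tool_rot: [0.997, 0.076, -0.0, -0.0]
force: [-0.6, 0.7, -0.9]
grip_width: 0.0167
grip_force: 41.4
t: 7.58
tcp_pos: [0.5371, -0.0415, 0.0597]
tool_rot: [0.997, 0.076, 0.0, -0.0]
force: [1.2, 0.0, -1.6]
grip_width: 0.0167
grip_force: 41.4
```

```bash
python3 -m crank '[[[0,-0.05,0],0],[[0,0,0],0],[[-0.03,0,0],0],[[-0.05,0,0],0],[[-0.05,0,0],0]]'
python3 -m crank '[[[-0.05,0,0],0],[[-0.05,0,0],0],[[-0.05,0,0],0],[[-0.05,0,0],0],[[-0.05,0,0],0]]'
python3 -m crank '[[[-0.05,0,0],0],[[-0.05,0,0],0],[[-0.05,0,0],0],[[-0.05,0,0],0],[[-0.05,0,0],0]]'
```

```text
t: 8.0
tcp_pos: [0.5315, -0.0408, 0.0597]
tool_rot: [0.997, 0.076, -0.0, 0.0]
force: [-0.7, -0.2, -1.4]
grip_width: 0.0173
grip_force: 41.4
t: 8.42
tcp_pos: [0.5219, -0.0423, 0.0599]
tool_rot: [0.997, 0.076, 0.0, 0.0]
force: [3.6, 0.8, -1.8]
grip_width: 0.0167
grip_force: 41.3
t: 8.83
tcp_pos: [0.5117, -0.0438, 0.0597]
tool_rot: [0.997, 0.076, 0.0, 0.0]
force: [2.7, 0.8, -1.5]
grip_width: 0.0167
grip_force: 41.4
```

```bash
python3 -m crank '[[[-0.05,0,0],0],[[-0.05,0,0],0],[[-0.05,0,0],0],[[-0.05,0,0],0],[[-0.05,0,0],0]]'
python3 -m crank '[[[-0.05,0,0],0],[[-0.05,0,0],0],[[-0.05,0,0],0],[[-0.05,0,0],0],[[-0.05,0,0],0]]'
python3 -m crank '[[[-0.05,0,0],0],[[-0.05,0,0],0],[[-0.05,0,0],0],[[-0.05,0,0],0],[[-0.05,0,0],0]]'
python3 -m crank '[[[-0.05,0,0],0],[[-0.05,0,0],0],[[-0.05,0,0],0],[[-0.04,0,0],0],[[-0.03,0,0],0]]'
python3 - <<'E'
from h import *
C={n:read_camera(n) for n in("wrist","side")}
for n,c in C.items(): np.savez(f"pics/{n}4.npz",**c)
a=C["side"]["img"][130:250,240:360];b=C["wrist"]["img"][:,120:520]
cv2.imwrite("pics/m4.png",np.hstack([cv2.resize(x,(400,400),interpolation=2) for x in(a,b)])[...,::-1])
E
```

```text
t: 9.25
tcp_pos: [0.5018, -0.0453, 0.0597]
tool_rot: [0.997, 0.076, -0.0, -0.0]
force: [3.1, 0.6, -1.4]
grip_width: 0.0169
grip_force: 41.4
t: 9.67
tcp_pos: [0.492, -0.0468, 0.0597]
tool_rot: [0.997, 0.076, 0.0, 0.0]
force: [3.1, 0.3, 0.0]
grip_width: 0.0167
grip_force: 41.4
t: 10.08
tcp_pos: [0.4821, -0.0483, 0.0597]
tool_rot: [0.997, 0.076, 0.0, -0.0]
force: [3.6, 0.6, -2.0]
grip_width: 0.0166
grip_force: 41.4
t: 10.5
tcp_pos: [0.4733, -0.0497, 0.0597]
tool_rot: [0.997, 0.076, -0.0, 0.0]
force: [3.5, -0.0, -1.8]
grip_width: 0.0167
grip_force: 41.4
```

View pics/m4.png

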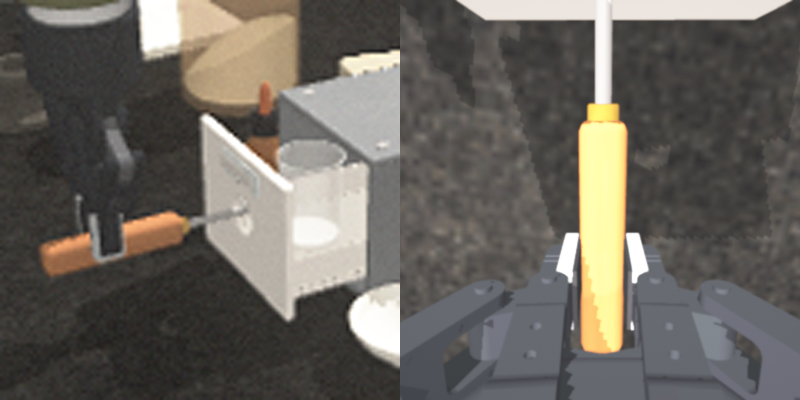

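The tray is about 55 mm out with the beaker upright behind the board (side crop (310,190)), and the hook is still square in the grip. The pull continues more finely from here.

```bash
python3 -m crank '[[[-0.05,0,0],0],[[-0.05,0,0],0],[[-0.05,0,0],0],[[-0.05,0,0],0],[[-0.05,0,0],0]]'
python3 -m crank '[[[-0.04,0,0],0],[[-0.03,0,0],0],[[-0.02,0,0],0],[[-0.02,0,0],0],[[-0.02,0,0],0]]'
python3 -m crank '[[[-0.01,0,0],0],[[-0.01,0,0],0],[[-0.01,0,0],0],[[-0.01,0,0],0],[[-0.01,0,0],0]]'
python3 -m crank '[[[-0.01,0,0],0],[[-0.01,0,0],0],[[-0.01,0,0],0],[[-0.01,0,0],0],[[-0.01,0,0],0]]'
```

```text
t: 11.02
tcp_pos: [0.4635, -0.0512, 0.0597]
tool_rot: [0.997, 0.076, -0.0, -0.0]
force: [3.1, -0.0, -1.7]
grip_width: 0.0166
grip_force: 41.4
t: 11.43
tcp_pos: [0.4585, -0.052, 0.0597]
tool_rot: [0.997, 0.076, -0.0, 0.0]
force: [3.6, -0.6, -1.5]
grip_width: 0.0169
grip_force: 41.4
t: 11.85
tcp_pos: [0.4565, -0.0523, 0.0597]
tool_rot: [0.997, 0.076, -0.0, 0.0]
force: [2.0, 0.0, -2.1]
grip_width: 0.0168
grip_force: 41.4
t: 12.27
tcp_pos: [0.4546, -0.0526, 0.0597]
tool_rot: [0.997, 0.076, 0.0, 0.0]
force: [3.2, -0.3, -1.1]
grip_width: 0.0168
grip_force: 41.4
```

```bash
python3 -m crank '[[[-0.01,0,0],0],[[-0.01,0,0],0],[[-0.01,0,0],0],[[-0.01,0,0],0],[[-0.01,0,0],0]]'
python3 -m crank '[[[-0.01,0,0],0],[[-0.01,0,0],0],[[-0.01,0,0],0],[[-0.01,0,0],0],[[-0.01,0,0],0]]'
```

```text
t: 12.68
tcp_pos: [0.4525, -0.0529, 0.0597]
tool_rot: [0.997, 0.076, -0.0, 0.0]
force: [2.3, -0.1, -1.6]
grip_width: 0.0168
grip_force: 41.4
t: 13.1
tcp_pos: [0.4506, -0.0532, 0.0597]
tool_rot: [0.997, 0.076, 0.0, -0.0]
force: [3.5, 0.6, -2.3]
grip_width: 0.0168
grip_force: 41.4
```

```bash
python3 -m crank '[[[-0.01,0,0],0],[[-0.01,0,0],0],[[-0.01,0,0],0],[[-0.01,0,0],0],[[-0.01,0,0],0]]'|grep force
python3 -m crank '[[[-0.01,0,0],0],[[-0.01,0,0],0],[[-0.01,0,0],0],[[-0.01,0,0],0],[[-0.01,0,0],0]]'|grep force
python3 -m crank '[[[-0.01,0,0],0],[[-0.01,0,0],0],[[-0.01,0,0],0],[[-0.01,0,0],0],[[-0.01,0,0],0]]'
```

```text
force: [2.8, -0.4, -0.9]
grip_force: 41.4
force: [3.2, -0.0, -1.7]
grip_force: 41.4
t: 14.35
tcp_pos: [0.4447, -0.0541, 0.0597]
tool_rot: [0.997, 0.076, 0.0, -0.0]
force: [3.5, 0.2, -1.4]
grip_width: 0.0171
grip_force: 41.4
```

```bash
python3 -m crank '[[[-0.01,0,0],0],[[-0.01,0,0],0],[[-0.01,0,0],0],[[-0.01,0,0],0],[[-0.01,0,0],0]]'|grep force:
python3 -m crank '[[[-0.01,0,0],0],[[-0.01,0,0],0],[[-0.01,0,0],0],[[-0.01,0,0],0],[[-0.01,0,0],0]]'|grep force:
python3 -m crank '[[[-0.01,0,0],0],[[-0.01,0,0],0],[[-0.01,0,0],0],[[-0.01,0,0],0],[[-0.01,0,0],0]]'
```

```text
force: [4.3, 0.6, -1.1]
grip_force: 41.4
force: [5.3, 0.5, -2.1]
grip_force: 41.3
t: 15.6
tcp_pos: [0.4401, -0.0549, 0.0603]
tool_rot: [0.997, 0.076, 0.001, 0.0]
force: [11.3, 2.1, -3.6]
grip_width: 0.0166
grip_force: 41.1
```

The force rose past 6 N to 11 N, so the hook is at the hard stop with the buffer fully pressed. Easing off and unhooking next.

```bash
python3 -m crank '[[[0,0,0],0],[[0.03,0,0],0],[[0.03,0,0],0],[[0.03,0,0],0],[[0.03,0,0],0]]'
python3 -m crank '[[[0.03,0,0],0],[[0,0,0],0],[[0,0.04,0],0],[[0,0.04,0],0],[[0,0.04,0],0]]'
python3 -m crank '[[[0,0.05,0],0],[[0,0.05,0],0],[[0,0.05,0],0],[[0,0.05,0],0],[[0,0,0],0]]'
```

```text
t: 16.02
tcp_pos: [0.4426, -0.0542, 0.0591]
tool_rot: [0.997, 0.076, -0.001, -0.0]
force: [0.3, 0.0, -1.2]
grip_width: 0.0167
grip_force: 41.4
t: 16.43
tcp_pos: [0.4454, -0.059, 0.0597]
tool_rot: [0.997, 0.076, -0.0, 0.0]
force: [0.0, -0.1, -0.8]
grip_width: 0.0166
grip_force: 41.4
t: 16.85
tcp_pos: [0.4467, -0.0671, 0.0597]
tool_rot: [0.997, 0.076, 0.0, 0.0]
force: [-0.6, 0.1, -0.8]
grip_width: 0.0169
grip_force: 41.4
```

```bash
python3 -m crank '[[[-0.04,0,0],0],[[-0.04,0,0],0],[[-0.05,0,0],0],[[-0.05,0,0],0],[[-0.04,0,0],0]]'
```

```text
t: 17.27
tcp_pos: [0.4376, -0.068, 0.0597]
tool_rot: [0.997, 0.076, -0.0, -0.0]
force: [0.5, 0.5, -1.3]
grip_width: 0.0171
grip_force: 41.4
```

```bash
python3 -m crank '[[[-0.1,0,0],0],[[-0.2,0,0],0],[[-0.2,0,0],0],[[-0.2,0,0],0],[[-0.1,0,0],0]]'
python3 -m crank '[[[0,0.2,0],0],[[-0.1,0.4,0],0],[[-0.1,0.6,0],0],[[-0.1,0.6,0],0],[[-0.1,0.6,0],0]]'
python3 -m crank '[[[0,0.4,0],0],[[0,0.3,0],0],[[0,0,0.2],0],[[0,0,0.3],0],[[0,0,0.3],0]]'
python3 -m crank '[[[0,0,0.2],0],[[0,0,0.15],0],[[0,0,0.1],0],[[0,0,0.03],0],[[0,0,0],0]]'
```

```text
t: 17.68
tcp_pos: [0.4048, -0.073, 0.0594]
tool_rot: [0.997, 0.076, -0.0, -0.0]
force: [-0.4, -0.2, -0.3]
grip_width: 0.0167
grip_force: 41.4
t: 18.1
tcp_pos: [0.4053, -0.1719, 0.06]
tool_rot: [0.997, 0.077, 0.0, 0.0]
force: [-0.5, -0.5, -1.3]
grip_width: 0.0169
grip_force: 41.4
t: 18.52
tcp_pos: [0.4096, -0.1979, 0.0271]
tool_rot: [0.997, 0.076, 0.0, 0.0]
force: [-0.7, 0.2, -1.8]
grip_width: 0.0167
grip_force: 41.4
t: 18.93
tcp_pos: [0.4094, -0.1977, 0.0084]
tool_rot: [0.997, 0.076, -0.0, -0.0]
force: [0.4, -0.5, -1.0]
grip_width: 0.0173
grip_force: 41.4
```

Lower a touch more, release, back up.

```bash
python3 -m crank '[[[0,0,0.03],0],[[0,0,0],0],[[0,0,0],0],[[0,0,0],0],[[0,0,0],0]]'
python3 -m crank '[[[0,0,0],0],[[0,0,0],0],[[0,0,0],0],[[0,0,0],0],[[0,0,0],0]]' 0.5
python3 -m crank '[[[0,0,-0.2],0],[[0,0,-0.4],0],[[0,0,-0.6],0],[[0,0,-0.6],0],[[0,0,-0.6],0]]'
python3 -m crank '[[[0,0,-0.6],0],[[0,0,-0.4],0],[[0,0,0],0],[[0,0,0],0],[[0,0,0],0]]'
python3 - <<'E'
from h import *
c=read_camera("side")
P=cloud(c);m=orange(c);a=np.radians(8.8)
v,u=np.where(m>0);q=P[v,u];q=q[(q[:,2]<.04)&(q[:,1]>-.3)&(q[:,1]<.0)];print("handle",np.median(q,0),q[:,2].max())
f=P[150:260,220:340].reshape(-1,3);f=f[(f[:,2]>.03)&(f[:,2]<.105)&(f[:,0]<.62)&(f[:,1]>-.13)&(f[:,1]<.04)]
Q=(f[:,:2]-[.6344,-.0355])@np.array([np.cos(a),np.sin(a)]);print("front x percentiles",np.percentile(Q,[5,25,50]))
cv2.imwrite("pics/s5.png",c["img"][...,::-1])
E
```

```text
t: 19.35
tcp_pos: [0.4096, -0.1981, 0.0076]
tool_rot: [0.997, 0.076, 0.0, 0.0]
force: [0.3, -0.1, -1.5]
grip_width: 0.0171
grip_force: 41.4
t: 19.77
tcp_pos: [0.4094, -0.198, 0.0074]
tool_rot: [0.997, 0.076, 0.0, 0.0]
force: [-0.1, -0.3, -0.6]
grip_width: 0.0421
grip_force: 0.0
t: 20.18
tcp_pos: [0.4091, -0.1978, 0.1048]
tool_rot: [0.997, 0.076, -0.0, -0.0]
force: [0.9, 0.2, 1.2]
grip_width: 0.043
grip_force: 0.0
t: 20.6
tcp_pos: [0.409, -0.1977, 0.1427]
tool_rot: [0.997, 0.076, -0.0, -0.0]
force: [-0.5, -0.3, -0.3]
grip_width: 0.043
grip_force: 0.0
handle [ 0.41685058 -0.20295348  0.01973387] 0.02503023744563926
front x percentiles [-0.09045986 -0.08960497 -0.07122479]
```

View pics/s5.png

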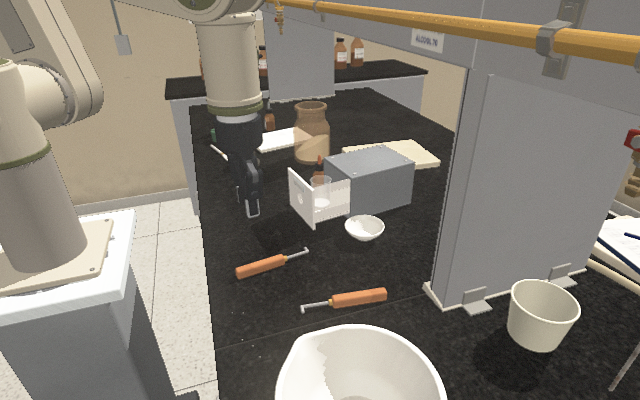

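The side view shows the tray about 90 mm out at (308,196), the beaker upright at (320,190), and the hook flat at (270,265), clear of everything. The dish (365,228) and the dropper are unmoved.

```bash
python3 -c "
from cell import arm
print(arm.job_done())"
```

```text
the job is handed in; nothing more can be done
None
```

The job is handed in, with no verdict shown: tray about 90 mm out after pulling to the buffer's hard stop, beaker upright, hook flat on the bench clear of the cabinet, dropper and dish unmoved.

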